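Push the model tram home on its display stand

TASK

The model tram stands loose and crooked on the display stand: push it with the fingers until its long side lies flush against the metal back rail and one end rests up against the square wooden stop block, then leave it there and take the hand away. Push gently: do not grip, lift or tip the tram. Leave the bell, the castle, the boxed tram and the stack of coasters where they stand.

Things in the scene. Friction and masses are not known exactly. Their poses are not given: they have to be found in the camera images.
- stand: Fixed display stand: a dark wooden board 200 mm (own x) by 520 mm (own y), 12 mm thick. All along its +x edge (away from the robot) runs an aluminium back rail 12 mm thick, rising 30 mm above the board; the rail's inner face is at own x = +80 mm. Origin: centre of the underside, on the counter, 12 mm below the board's top.
- stop: Square-cornered pale wooden stop block fixed on the board against the rail, near one end of the board; which end varies. 60 mm (own x, across the board) by 30 mm (own y, along the rail), 45 mm high; axes parallel to the stand's. Origin: centre of its underside, on the board's top. It does not move.
- tram: Loose model tram, box-shaped with windows, 230 to 480 g: 42 mm wide (own x), 140 mm long (own y), 58 mm high, flat upright sides and ends. Its wheels do not turn: it slides easily on smooth runners (friction coefficient about 0.35). Origin: centre of its underside. Ends alike; either side may face the rail. At the start it is off the rail, turned up to 0.4 rad from the rail's direction.
- bell: Loose small brass hand bell, 44 mm across at the foot and 57 mm high, standing on the board by the rail near the end that has no stop block. Origin: centre of its underside. Bystander.
- castle: Loose model castle, plaster on a grey base, 60 x 90 mm, 63 mm high, on the counter beyond the stand. Origin: centre of its underside. Bystander.
- boxed_tram: Loose red window box with another tram in it, 75 mm (own x) by 175 mm (own y), 92 mm high, on the counter at the robot's left. Origin: centre of its underside. Bystander.
- coasters: Stack of round ceramic coasters (one piece), 86 mm across, 59 mm high, on the counter at the robot's right. Origin: centre of its underside. Bystander.
Not all that is in view belongs to the job. There is more than one size of the tram; the one meant has the size given above.

How it is judged (in metres and radians):
At the end, for the whole second after the job is handed in: The tram stands flat and at rest on the board with its long side within 4 mm of the rail's face and within 0.06 rad of the rail's direction, and one end within 5 mm of the stop block, on the board's inner side of it (x of tram in the frame of stand between 0.055 and 0.062 m and angle between the y axis of tram and the y axis of stand, either way round below 0.06 rad and y of tram in the frame of stop between -0.09 and 0.09 m and y of tram in the frame of stand between -0.2 and 0.2 m and height (world z) of tram between 0.009 and 0.015 m and angle between tram's own z axis and vertical below 0.05 rad and linear speed of tram below 0.01 m/s); the robot touches nothing.
It fails at once if the tram is lifted more than 7 mm off the board or tipped more than 0.2 rad (height (world z) of tram above 0.019 m or angle between tram's own z axis and vertical above 0.2 rad).
It fails at once if the fingers press or grip the tram with more than 30 N (contact force between the fingers and tram above 30 N).
It fails at once if a bystander (bell, castle, boxed tram, coasters) is moved more than 12 mm or tipped (distance of any of bell, castle, boxed_tram, coasters from where it was at the start of the episode above 0.012 m or angle between any of bell, castle, boxed_tram, coasters's own z axis and vertical above 0.2 rad).
It also fails if it takes over 58 s, if anything falls off the work surface, if the arm or the gripper's body presses on something with over 40 N, if the wrist force passes 120 N, or if a joint passes its speed limit or range.

ROBOT

A 6-joint arm with a two-finger parallel gripper is mounted at the origin on the work surface. World frame = base frame: x ahead of the robot, y to its left, z up, the work surface at z = 0. Lengths are in m, angles in degrees, forces in N, time in s.
With the tool pointing down it reaches from about 0.4 to 0.825 m from the base axis. Payload 7 kg.
Tool frame: the origin (TCP) lies midway between the tips of the shut fingers; the grasp point (between the pads) lies 19 mm behind it; z points along the fingers, y is the line along which they close (so a half turn about z gives the same grasp; the last joint's range is limited). The gripper opens to 88 mm and grips with 3 to 60 N. Pads are 19 mm wide; open, the fingers measure 130 mm over their backs; the gripper's body (78 mm by 193 mm) begins 47 mm behind the grasp point.
Start: joints at [90.59, 20.546, 0.682, 0, -70.136, -16.507], TCP at [0.185, 0.649, 0.227] pointing down, gripper open.
Joint ranges: [-176.03, 176.03], [-82.01, 121.73], [-58.28, 71.71], [-173.87, 95.51], [-174.79, -0.11], [-173.66, 173.66]. Speed limits (degrees/s): [136.94, 136.94, 172.46, 180, 180, 180].

INTERFACE

Orientations are given as [roll, pitch, yaw] about the fixed x, y, z axes, in that order (R = Rz(yaw) Ry(pitch) Rx(roll)).
In Python, from plant import get_state, optics, order gives the robot as it stands. The module is installed in compiled form; this text tells all that it offers.
- The arm moves only by the tool send_rows, never from a script. Its argument "moves" is a list of rows, each an object with "slide": the shift along the tool's x, y, z as a fraction of full scale, a list of three; "turn": the turn about the tool's z as a fraction of full scale; "gripper": the opening, from 0 (shut) to 1 (fully open). A call has exactly 5 rows; each row is the pose to reach, as a shift and turn from the pose commanded when the call began, along the tool's axes at that moment; what a row does not reach only later rows make up. Full scale, the value 1, is 150 mm for a shift and 90 degrees for a turn. A row lasts 1/12 s, in which the tool goes at most 41.7 mm and 7.16 degrees, less where a joint would pass 70% of its speed; a pose out of reach is approached as far as the arm can. A call with a number of a shift or a turn outside -1 to 1 is refused whole. A call with a gripper value outside its range is refused whole. The fingers move at their own pace and stop on an object; "newtons" is the grip in N (left out, the last holds). Time passes only in rows, so rows that repeat a pose let the fingers close, or fill a call up. It gives the time, the measured TCP pose, the force, the opening and the grip force at its end, in the units of the state.
- get_state(): the state, without advancing time (a new reading comes with each control period).
- optics.capture(name): name is "scene" or "top" or "wrist"; returns a dict with "img" (400x640x3 uint8, red, green, blue), "intrinsics" (3x3 intrinsics, pixels), "dist" ([k1, k2, p1, p2, k3] as OpenCV has them; the pictures are not rectified), "origin" and "attitude" of the camera in the world. Camera axes: x right, y down, z forward; pixel columns grow to the right and rows downward; lengths in m; the calibration is good to about 2 mm. A picture is of the moment at which its call begins. There is no depth.
- order.close_job(): hands the job in; it is judged then, once.
Trained networks look in the newest picture that a camera, given by its name, has taken for a name from the list of things; names that differ only in an ending like _2 or _b are one class to them, and where a whole thing is asked for, a point or a joint stands for the part that bears it (a point fixed in the world has none). Each returns a list of dicts, best first, with "p" (0 to 1); they miss things now and then, are a little off and sometimes report something else, mostly with a low value. They report only what shows in the picture. A call takes as long as a camera call. They do not tell look-alikes from the thing itself.
- optics.look_for(camera, name): "location" ([x, y, z] in m, in world coordinates, good to about 4 mm: the middle of the surface that is visible of it).
The state is a dict: "time_s": time; "joints": joint angles; "qd": joint speeds; "joint_torque": joint torques, N m; "tcp_pos": TCP position; "eef_rot": TCP orientation; "contact_force": force on the tool from outside, world axes, zero at the start; "moment": the same for the moment, N m; "gripper_width": finger opening in m; "gripper_force": force on a finger pad.
Only numpy, scipy, OpenCV 4.12 (cv2) and the standard library are available. Lean on these libraries where they do the work, as an engineer would, in place of code of your own. Each camera call takes 0.05 s, during which the arm holds its last target. There are 200 camera calls.

## Working session

There is one attempt and no reset: what is moved stays moved. The work goes in short steps, Python scripts to look and compute and a tool call to move; the robot and the scene stay as the last step left them, time stands still between calls to the robot, and variables do not carry over. Pictures are saved under pics/ and viewed, at most 10 in all, crops included, and the job is handed in when it is done.

Besides the shell and the picture viewer there is one more tool, called after ">>>" in YAML: its name, and indented under it one key for each argument. send_rows: Moves the arm, as the interface text tells. Shift numbers are shares of 150 mm and turn numbers shares of 90 degrees, none past 1 either way. Its arguments: {"type":"object","properties":{"moves":{"type":"array"},"newtons":{"type":"number"}},"required":["moves"]}

```bash
mkdir -p pics; python3 - <<'E'
from plant import get_state, optics
import cv2,numpy as np
s=get_state();print({k:s[k] for k in('time_s','tcp_pos','eef_rot','gripper_width')})
for c in('top','scene'):
    d=optics.capture(c);cv2.imwrite(f'pics/{c}0.png',d['img'][:,:,::-1]);np.savez(f'{c}0.npz',**d)
    print(c,np.round(d['origin'],3),np.round(d['attitude'],3).tolist())
    for n in('tram','stand','stop','bell','castle','boxed_tram','coasters'):
        print(n,[(np.round(r['location'],3).tolist(),round(r['p'],2)) for r in optics.look_for(c,n)])
E
```

```text
{'time_s': 0.0, 'tcp_pos': array([0.18503049, 0.64863995, 0.22560993]), 'eef_rot': array([ 1.79904485e+02, -1.08754895e-02, -1.59240139e+01]), 'gripper_width': 0.08747302114569352}
top [ 0.351 -0.013  1.235] [-169.537, 0.199, -90.055]
tram [([0.363, 0.073, 0.04], 0.91), ([0.538, 0.012, 0.063], 0.6), ([0.326, -0.133, 0.071], 0.59)]
stand []
stop [([0.616, 0.222, 0.061], 0.75)]
bell [([0.609, -0.198, 0.032], 0.65), ([0.56, 0.443, 0.094], 0.63)]
castle [([0.758, 0.007, 0.047], 0.72)]
boxed_tram [([0.565, 0.436, 0.091], 0.75)]
coasters [([0.517, -0.452, 0.06], 0.69)]
scene [ 1.291 -0.696  0.717] [-124.112, 0.942, 46.429]
tram [([0.554, -0.006, 0.058], 0.86), ([0.378, 0.064, 0.033], 0.69), ([0.361, -0.154, 0.064], 0.63)]
stand [([0.592, -0.067, 0.012], 0.87)]
stop [([0.614, 0.212, 0.05], 0.58), ([0.549, -0.467, 0.056], 0.28)]
bell [([0.601, 0.42, 0.065], 0.67), ([0.618, -0.215, 0.042], 0.53)]
castle [([0.784, -0.008, 0.039], 0.61), ([0.59, -0.07, 0.014], 0.27)]
boxed_tram [([0.597, 0.422, 0.068], 0.6)]
coasters [([0.55, -0.465, 0.056], 0.6)]
```

View pics/top0.png

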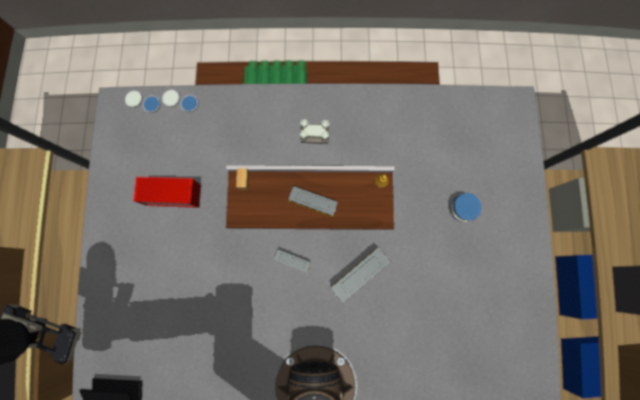

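View pics/scene0.png

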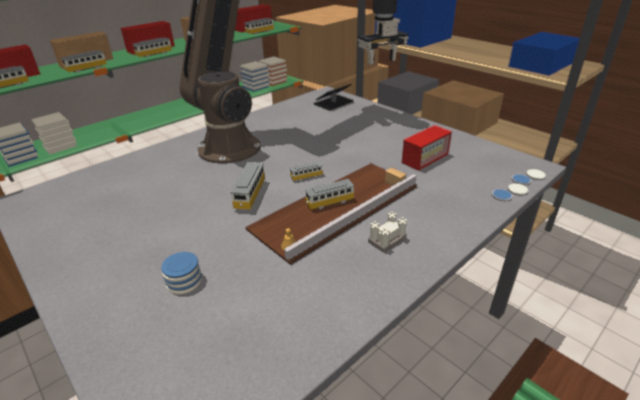

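Candidates for the tram in the top picture are (313,201) on the board, the small one at (292,260) and the large one at (360,273). The scene picture shows the same three at (330,195), (306,172) and (249,187). The one on the board is the likely match. The stop is at (241,178), the +y end, and the bell at (382,181). Next I check sizes in a close crop.

```bash
cat > h.py <<'E'
import numpy as np,cv2
from scipy.spatial.transform import Rotation as R
def world(d,uv,z):
    uv=np.float64(uv).reshape(-1,1,2)
    n=cv2.undistortPoints(uv,np.float64(d['intrinsics']),np.float64(d['dist'])).reshape(-1,2)
    A=np.array(d['attitude']);M=A if A.shape==(3,3) else R.from_euler('xyz',A,degrees=True).as_matrix()
    r=np.c_[n,np.ones(len(n))]@M.T;o=np.array(d['origin'])
    return (o+r*((z-o[2])/r[:,2])[:,None])[:,:2]
def rects(d,roi,z,amin=150):
    "grey roofs on the brown board"
    x0,y0,x1,y1=roi;im=d['img'][y0:y1,x0:x1].astype(int)
    m=((im.max(2)-im.min(2)<35)&(im.max(2)>85)).astype(np.uint8)
    n,l,st,_=cv2.connectedComponentsWithStats(m)
    out=[]
    for i in range(1,n):
        if st[i,4]<amin: continue
        ys,xs=np.nonzero(l==i)
        w=world(d,np.c_[xs+x0,ys+y0],z)
        (c,s,a)=cv2.minAreaRect(w.astype(np.float32)*1000);out.append((np.round(c,1),np.round(s,1),round(a,1),st[i,4]))
    return out
E
python3 - <<'E'
from h import *
d=dict(np.load('top0.npz'))
cv2.imwrite('pics/crop0.png',cv2.resize(d['img'][155:300,220:400,::-1],None,fx=4,fy=4,interpolation=cv2.INTER_CUBIC))
print('board tram',rects(d,(280,180,345,222),.07))
print('stand corners',world(d,[(228,229),(393,228.5),(394,172),(228,171)],.012).round(3).tolist())
E
```

```text
board tram [(array([540.3,   6. ]), array([145.1,  46.8]), 70.0, np.int32(747))]
stand corners [[0.46, 0.268], [0.461, -0.24], [0.639, -0.249], [0.644, 0.275]]
```

View pics/crop0.png

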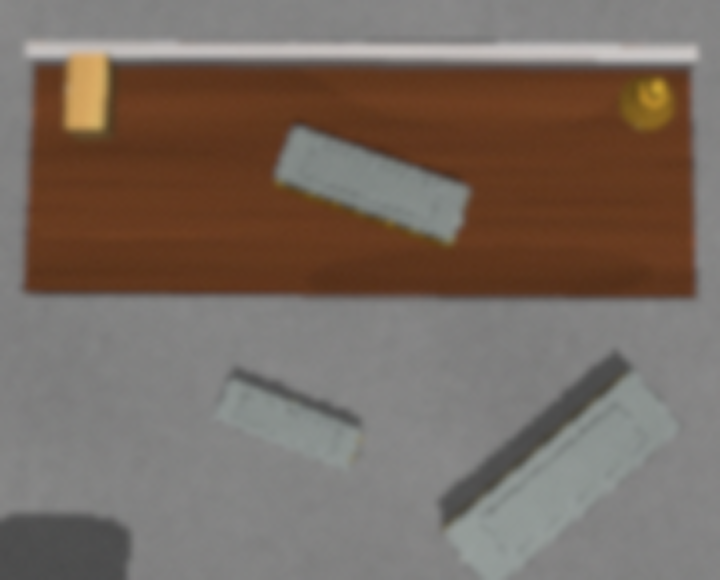

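The crop shows three trams. The one on the board (crop 370,185) measures about 145x47 mm, which matches 140x42, while the others are clearly smaller and larger, so the board tram is the target. It lies about 20° off the rail, with its +y end nearer the rail.

```bash
python3 - <<'E'
from h import *
d=dict(np.load('top0.npz'))
f=lambda p:[(220+(x+.5)/4-.5,155+(y+.5)/4-.5) for x,y in p]
print('front edge',world(d,f([(25,292),(695,297)]),.012).round(4).tolist())
print('rail inner top edge',world(d,f([(27,62),(697,62)]),.042).round(4).tolist())
print('rail outer top edge',world(d,f([(27,42),(697,44)]),.042).round(4).tolist())
print('stop top',world(d,f([(65,132),(106,132),(110,56),(72,56)]),.057).round(4).tolist())
E
```

```text
front edge [[0.4646, 0.2746], [0.4602, -0.2409]]
rail inner top edge [[0.6393, 0.2731], [0.6383, -0.2431]]
rail outer top edge [[0.6552, 0.2738], [0.6526, -0.2437]]
stop top [[0.5813, 0.2383], [0.5813, 0.2071], [0.6402, 0.206], [0.6403, 0.2351]]
```

>>> send_rows:
  moves:
    - {"slide":[0.88,0.65,0],"turn":-0.177,"gripper":1}
    - {"slide":[0.88,0.65,0],"turn":-0.177,"gripper":1}
    - {"slide":[0.88,0.65,0],"turn":-0.177,"gripper":1}
    - {"slide":[0.88,0.65,0],"turn":-0.177,"gripper":1}
    - {"slide":[0.88,0.65,0],"turn":-0.177,"gripper":1}

```text
time_s: 1.22
tcp_pos: [0.288, 0.5144, 0.2273]
eef_rot: [180.0, 0.0, -0.2]
contact_force: [-0.3, 0.9, -0.1]
gripper_width: 0.0878
gripper_force: 0.0
```

>>> send_rows:
  moves:
    - {"slide":[0.28,0.86,0],"turn":0,"gripper":1}
    - {"slide":[0.28,0.86,0],"turn":0,"gripper":1}
    - {"slide":[0.28,0.86,0],"turn":0,"gripper":1}
    - {"slide":[0.28,0.86,0],"turn":0,"gripper":1}
    - {"slide":[0.28,0.86,0],"turn":0,"gripper":1}

```text
time_s: 1.63
tcp_pos: [0.328, 0.3874, 0.2273]
eef_rot: [-179.9, -0.0, -0.1]
contact_force: [-0.6, 0.7, -0.2]
gripper_width: 0.0875
gripper_force: 0.0
```

>>> send_rows:
  moves:
    - {"slide":[0.28,0.86,0],"turn":0,"gripper":1}
    - {"slide":[0.28,0.86,0],"turn":0,"gripper":1}
    - {"slide":[0.28,0.86,0],"turn":0,"gripper":1}
    - {"slide":[0.28,0.86,0],"turn":0,"gripper":1}
    - {"slide":[0.28,0.86,0],"turn":0,"gripper":1}

```text
time_s: 2.05
tcp_pos: [0.3699, 0.2594, 0.227]
eef_rot: [-180.0, -0.0, -0.1]
contact_force: [-0.6, 0.2, -0.2]
gripper_width: 0.0875
gripper_force: 0.0
```

>>> send_rows:
  moves:
    - {"slide":[0.28,0.86,0],"turn":0,"gripper":1}
    - {"slide":[0.28,0.86,0],"turn":0,"gripper":1}
    - {"slide":[0.28,0.86,0],"turn":0,"gripper":1}
    - {"slide":[0.28,0.86,0],"turn":0,"gripper":1}
    - {"slide":[0.28,0.86,0],"turn":0,"gripper":1}

```text
time_s: 2.47
tcp_pos: [0.4122, 0.131, 0.2268]
eef_rot: [-180.0, -0.0, -0.2]
contact_force: [-0.4, -0.0, -0.6]
gripper_width: 0.0877
gripper_force: 0.0
```

>>> send_rows:
  moves:
    - {"slide":[0.27,0.86,0.2],"turn":0,"gripper":1}
    - {"slide":[0.27,0.86,0.2],"turn":0,"gripper":1}
    - {"slide":[0.27,0.86,0.2],"turn":0,"gripper":1}
    - {"slide":[0.27,0.86,0.2],"turn":0,"gripper":1}
    - {"slide":[0.27,0.86,0.2],"turn":0,"gripper":1}

```text
time_s: 2.88
tcp_pos: [0.4526, 0.0021, 0.1955]
eef_rot: [179.9, 0.1, -0.1]
contact_force: [0.3, 0.4, 0.1]
gripper_width: 0.0876
gripper_force: 0.0
```

>>> send_rows:
  moves:
    - {"slide":[0,0,0.25],"turn":0,"gripper":1}
    - {"slide":[0,0,0.5],"turn":0,"gripper":1}
    - {"slide":[0,0,0.7],"turn":0,"gripper":1}
    - {"slide":[0,0,0.9],"turn":0,"gripper":1}
    - {"slide":[0,0,0.9],"turn":0,"gripper":1}

```text
time_s: 3.3
tcp_pos: [0.4491, 0.0037, 0.0571]
eef_rot: [179.9, 0.4, 0.0]
contact_force: [-1.0, -0.1, -0.0]
gripper_width: 0.0876
gripper_force: 0.0
```

>>> send_rows:
  moves:
    - {"slide":[0,0,0.1],"turn":0,"gripper":1}
    - {"slide":[0,0,0.17],"turn":0,"gripper":1}
    - {"slide":[0.03,0,0.17],"turn":0,"gripper":1}
    - {"slide":[0.06,0,0.17],"turn":0,"gripper":1}
    - {"slide":[0.09,0,0.17],"turn":0,"gripper":1}

```text
time_s: 3.72
tcp_pos: [0.4673, 0.0043, 0.0376]
eef_rot: [-180.0, -0.1, 0.1]
contact_force: [1.0, 0.6, 0.3]
gripper_width: 0.0876
gripper_force: 0.0
```

>>> send_rows:
  moves:
    - {"slide":[0.04,0,0],"turn":0,"gripper":1}
    - {"slide":[0.08,0,0],"turn":0,"gripper":1}
    - {"slide":[0.12,0,0],"turn":0,"gripper":1}
    - {"slide":[0.16,0,0],"turn":0,"gripper":1}
    - {"slide":[0.2,0,0],"turn":0,"gripper":1}

```text
time_s: 4.13
tcp_pos: [0.4957, 0.0029, 0.0361]
eef_rot: [180.0, 0.0, -0.0]
contact_force: [-1.6, -0.8, 0.5]
gripper_width: 0.0879
gripper_force: 0.6
```

>>> send_rows:
  moves:
    - {"slide":[0.04,0,0],"turn":0,"gripper":1}
    - {"slide":[0.08,0,0],"turn":0,"gripper":1}
    - {"slide":[0.12,0,0],"turn":0,"gripper":1}
    - {"slide":[0.16,0,0],"turn":0,"gripper":1}
    - {"slide":[0.2,0,0],"turn":0,"gripper":1}

```text
time_s: 4.55
tcp_pos: [0.526, 0.0031, 0.036]
eef_rot: [180.0, 0.0, 0.0]
contact_force: [-1.6, -0.1, 0.5]
gripper_width: 0.0876
gripper_force: 0.4
```

>>> send_rows:
  moves:
    - {"slide":[0.04,0,0],"turn":0,"gripper":1}
    - {"slide":[0.08,0,0],"turn":0,"gripper":1}
    - {"slide":[0.12,0,0],"turn":0,"gripper":1}
    - {"slide":[0.16,0,0],"turn":0,"gripper":1}
    - {"slide":[0.2,0,0],"turn":0,"gripper":1}

```text
time_s: 4.97
tcp_pos: [0.5559, 0.0032, 0.036]
eef_rot: [180.0, 0.0, 0.0]
contact_force: [-1.8, 0.2, -0.8]
gripper_width: 0.0877
gripper_force: 0.8
```

```bash
sleep 1; python3 - <<'E'
from plant import get_state, optics
from h import *
s=get_state();print(s['time_s'],s['tcp_pos'],s['contact_force'])
a=optics.capture('top')['img'][150:250,220:400,::-1];b=optics.capture('scene')['img'][140:260,230:430,::-1]
cv2.imwrite('pics/p1.png',np.hstack([cv2.resize(a,(400,240),interpolation=2),cv2.resize(b,(400,240),interpolation=2)]))
E
```

```text
4.9667 [0.55594944 0.00320142 0.03599762] [-1.78522962  0.19450826 -0.81771806]
```

View pics/p1.png

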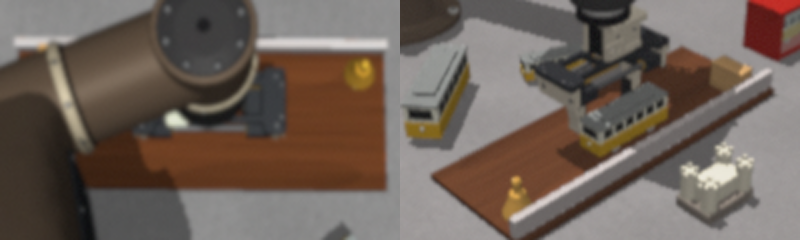

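The scene part of the picture shows the tram (about 625,115) now parallel to the rail, with both fingers behind it. I keep pushing to the rail, slowing near contact.

>>> send_rows:
  moves:
    - {"slide":[0.04,0,0],"turn":0,"gripper":1}
    - {"slide":[0.08,0,0],"turn":0,"gripper":1}
    - {"slide":[0.12,0,0],"turn":0,"gripper":1}
    - {"slide":[0.15,0,0],"turn":0,"gripper":1}
    - {"slide":[0.17,0,0],"turn":0,"gripper":1}

```text
time_s: 5.48
tcp_pos: [0.5816, 0.0032, 0.036]
eef_rot: [180.0, -0.0, 0.0]
contact_force: [-2.5, 0.5, 1.9]
gripper_width: 0.0877
gripper_force: 1.2
```

>>> send_rows:
  moves:
    - {"slide":[0.007,0,0],"turn":0,"gripper":1}
    - {"slide":[0.013,0,0],"turn":0,"gripper":1}
    - {"slide":[0.02,0,0],"turn":0,"gripper":1}
    - {"slide":[0.02,0,0],"turn":0,"gripper":1}
    - {"slide":[0.02,0,0],"turn":0,"gripper":1}

```text
time_s: 5.9
tcp_pos: [0.584, 0.0032, 0.0361]
eef_rot: [-180.0, -0.0, 0.0]
contact_force: [-1.3, 0.5, 0.4]
gripper_width: 0.0879
gripper_force: 0.5
```

Small 1.5 mm steps until the force rises.

>>> send_rows:
  moves:
    - {"slide":[0.005,0,0],"turn":0,"gripper":1}
    - {"slide":[0.01,0,0],"turn":0,"gripper":1}
    - {"slide":[0.01,0,0],"turn":0,"gripper":1}
    - {"slide":[0.01,0,0],"turn":0,"gripper":1}
    - {"slide":[0.01,0,0],"turn":0,"gripper":1}

```text
time_s: 6.32
tcp_pos: [0.5855, 0.0032, 0.0361]
eef_rot: [-180.0, -0.0, 0.0]
contact_force: [-1.4, 0.0, 0.2]
gripper_width: 0.0875
gripper_force: 0.5
```

>>> send_rows:
  moves:
    - {"slide":[0.005,0,0],"turn":0,"gripper":1}
    - {"slide":[0.01,0,0],"turn":0,"gripper":1}
    - {"slide":[0.01,0,0],"turn":0,"gripper":1}
    - {"slide":[0.01,0,0],"turn":0,"gripper":1}
    - {"slide":[0.01,0,0],"turn":0,"gripper":1}

```text
time_s: 6.73
tcp_pos: [0.5871, 0.0032, 0.0361]
eef_rot: [-180.0, -0.0, 0.0]
contact_force: [-1.2, 0.1, -0.6]
gripper_width: 0.0879
gripper_force: 0.4
```

>>> send_rows:
  moves:
    - {"slide":[0.005,0,0],"turn":0,"gripper":1}
    - {"slide":[0.008,0,0],"turn":0,"gripper":1}
    - {"slide":[0.008,0,0],"turn":0,"gripper":1}
    - {"slide":[0.008,0,0],"turn":0,"gripper":1}
    - {"slide":[0.008,0,0],"turn":0,"gripper":1}

```text
time_s: 7.15
tcp_pos: [0.5882, 0.0032, 0.0361]
eef_rot: [-180.0, -0.0, 0.0]
contact_force: [-0.7, -0.8, 0.5]
gripper_width: 0.0879
gripper_force: 0.6
```

>>> send_rows:
  moves:
    - {"slide":[0.004,0,0],"turn":0,"gripper":1}
    - {"slide":[0.006,0,0],"turn":0,"gripper":1}
    - {"slide":[0.006,0,0],"turn":0,"gripper":1}
    - {"slide":[0.006,0,0],"turn":0,"gripper":1}
    - {"slide":[0.006,0,0],"turn":0,"gripper":1}

```text
time_s: 7.57
tcp_pos: [0.5891, 0.0032, 0.0361]
eef_rot: [-180.0, -0.0, 0.0]
contact_force: [-2.0, -0.8, 0.2]
gripper_width: 0.0871
gripper_force: 0.8
```

>>> send_rows:
  moves:
    - {"slide":[0.004,0,0],"turn":0,"gripper":1}
    - {"slide":[0.006,0,0],"turn":0,"gripper":1}
    - {"slide":[0.006,0,0],"turn":0,"gripper":1}
    - {"slide":[0.006,0,0],"turn":0,"gripper":1}
    - {"slide":[0.006,0,0],"turn":0,"gripper":1}

```text
time_s: 7.98
tcp_pos: [0.59, 0.0032, 0.0361]
eef_rot: [-180.0, -0.0, 0.0]
contact_force: [-2.3, 0.2, -0.1]
gripper_width: 0.0877
gripper_force: 0.8
```

>>> send_rows:
  moves:
    - {"slide":[0.003,0,0],"turn":0,"gripper":1}
    - {"slide":[0.005,0,0],"turn":0,"gripper":1}
    - {"slide":[0.005,0,0],"turn":0,"gripper":1}
    - {"slide":[0.005,0,0],"turn":0,"gripper":1}
    - {"slide":[0.005,0,0],"turn":0,"gripper":1}

```text
time_s: 8.4
tcp_pos: [0.5902, 0.0032, 0.036]
eef_rot: [180.0, 0.0, 0.0]
contact_force: [-5.9, 0.9, 2.8]
gripper_width: 0.0871
gripper_force: 2.6
```

>>> send_rows:
  moves:
    - {"slide":[-0.1,0,0],"turn":0,"gripper":1}
    - {"slide":[-0.2,0,0],"turn":0,"gripper":0}
    - {"slide":[-0.2,0.27,0],"turn":0,"gripper":0}
    - {"slide":[-0.2,0.54,0],"turn":0,"gripper":0}
    - {"slide":[-0.2,0.82,0],"turn":0,"gripper":0}

```text
time_s: 8.82
tcp_pos: [0.5622, -0.1198, 0.0367]
eef_rot: [180.0, -0.2, 0.2]
contact_force: [1.1, -0.7, -0.7]
gripper_width: 0.0666
gripper_force: 0.0
```

>>> send_rows:
  moves:
    - {"slide":[0,0,0],"turn":0,"gripper":0}
    - {"slide":[0,0,0],"turn":0,"gripper":0}
    - {"slide":[0,0,0],"turn":0,"gripper":0}
    - {"slide":[0,0,0],"turn":0,"gripper":0}
    - {"slide":[0,0,0],"turn":0,"gripper":0}

```text
time_s: 9.23
tcp_pos: [0.5612, -0.1185, 0.0362]
eef_rot: [-180.0, -0.0, 0.1]
contact_force: [0.5, 0.3, 0.5]
gripper_width: 0.0331
gripper_force: 0.0
```

```bash
sleep 1; python3 - <<'E'
from plant import get_state, optics
from h import *
s=get_state();print(s['time_s'],s['tcp_pos'],s['contact_force'],s['gripper_width'])
a=optics.capture('top')['img'][150:250,220:400,::-1];b=optics.capture('scene')['img'][140:260,230:430,::-1]
cv2.imwrite('pics/p2.png',np.hstack([cv2.resize(a,(400,240),interpolation=2),cv2.resize(b,(400,240),interpolation=2)]))
E
```

```text
9.2333 [ 0.56123059 -0.11847831  0.03616851] [0.49970147 0.28858468 0.49263254] 0.033127128526141025
```

View pics/p2.png

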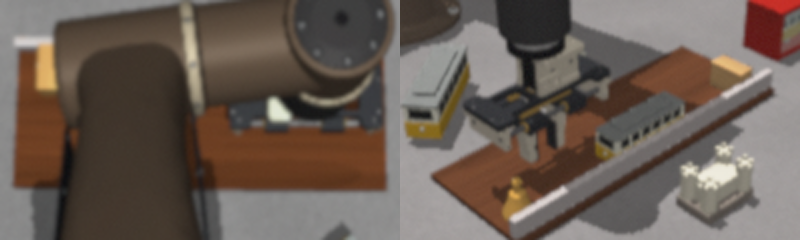

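The tram (about 640,125) now lies flush against the rail. Next I shut the fingers fully and go to the tram's -y end.

>>> send_rows:
  moves:
    - {"slide":[0,0,0],"turn":0,"gripper":0}
    - {"slide":[0,0,0],"turn":0,"gripper":0}
    - {"slide":[0,0,0],"turn":0,"gripper":0}
    - {"slide":[0,0,0],"turn":0,"gripper":0}
    - {"slide":[0,0,0],"turn":0,"gripper":0}

```text
time_s: 9.75
tcp_pos: [0.5607, -0.1194, 0.0361]
eef_rot: [180.0, -0.0, 0.0]
contact_force: [-1.3, -0.3, 0.5]
gripper_width: 0.0006
gripper_force: 0.0
```

>>> send_rows:
  moves:
    - {"slide":[0.1,0,0],"turn":0,"gripper":0}
    - {"slide":[0.2,0,0],"turn":0,"gripper":0}
    - {"slide":[0.3,0,0],"turn":0,"gripper":0}
    - {"slide":[0.39,0,0],"turn":0,"gripper":0}
    - {"slide":[0.39,0,0],"turn":0,"gripper":0}

```text
time_s: 10.17
tcp_pos: [0.6217, -0.1195, 0.036]
eef_rot: [180.0, -0.1, 0.0]
contact_force: [0.3, -0.1, -0.5]
gripper_width: 0.0003
gripper_force: 0.0
```

>>> send_rows:
  moves:
    - {"slide":[0,-0.04,0],"turn":0,"gripper":0}
    - {"slide":[0,-0.08,0],"turn":0,"gripper":0}
    - {"slide":[0,-0.12,0],"turn":0,"gripper":0}
    - {"slide":[0,-0.16,0],"turn":0,"gripper":0}
    - {"slide":[0,-0.2,0],"turn":0,"gripper":0}

```text
time_s: 10.58
tcp_pos: [0.6189, -0.0886, 0.0363]
eef_rot: [-180.0, -0.0, 0.0]
contact_force: [-0.5, -0.4, -0.4]
gripper_width: 0.0004
gripper_force: 0.0
```

>>> send_rows:
  moves:
    - {"slide":[0,-0.03,0],"turn":0,"gripper":0}
    - {"slide":[0,-0.06,0],"turn":0,"gripper":0}
    - {"slide":[0,-0.09,0],"turn":0,"gripper":0}
    - {"slide":[0,-0.12,0],"turn":0,"gripper":0}
    - {"slide":[0,-0.15,0],"turn":0,"gripper":0}

```text
time_s: 11.0
tcp_pos: [0.6191, -0.0668, 0.0361]
eef_rot: [180.0, 0.0, 0.0]
contact_force: [-0.4, -1.9, 1.0]
gripper_width: 0.0001
gripper_force: 1.1
```

>>> send_rows:
  moves:
    - {"slide":[0,-0.04,0],"turn":0,"gripper":0}
    - {"slide":[0,-0.08,0],"turn":0,"gripper":0}
    - {"slide":[0,-0.12,0],"turn":0,"gripper":0}
    - {"slide":[0,-0.16,0],"turn":0,"gripper":0}
    - {"slide":[0,-0.2,0],"turn":0,"gripper":0}

```text
time_s: 11.42
tcp_pos: [0.6192, -0.0364, 0.0361]
eef_rot: [180.0, -0.0, 0.0]
contact_force: [0.1, -2.5, 0.4]
gripper_width: 0.0001
gripper_force: 1.2
```

```bash
sleep 1; python3 - <<'E'
from plant import get_state, optics
from h import *
b=optics.capture('scene')['img'][140:260,230:430,::-1]
cv2.imwrite('pics/p3.png',cv2.resize(b,(600,360),interpolation=2))
E
```

```text
(no output)
```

View pics/p3.png

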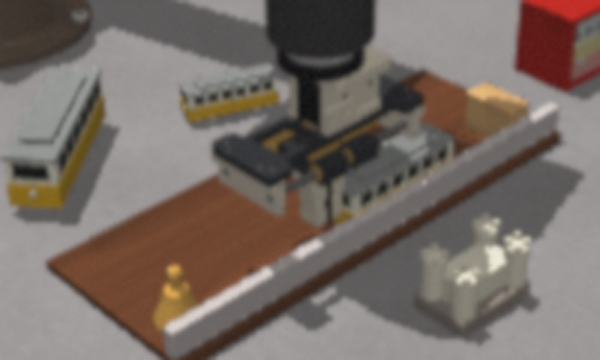

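The tram (about 395,175) slides along the rail and stays parallel to it, and the stop is at (495,105). I keep pushing.

>>> send_rows:
  moves:
    - {"slide":[0,-0.04,0],"turn":0,"gripper":0}
    - {"slide":[0,-0.08,0],"turn":0,"gripper":0}
    - {"slide":[0,-0.12,0],"turn":0,"gripper":0}
    - {"slide":[0,-0.16,0],"turn":0,"gripper":0}
    - {"slide":[0,-0.2,0],"turn":0,"gripper":0}

```text
time_s: 11.88
tcp_pos: [0.6192, -0.0063, 0.036]
eef_rot: [180.0, 0.0, 0.0]
contact_force: [0.8, -1.1, 0.2]
gripper_width: 0.0003
gripper_force: 1.0
```

>>> send_rows:
  moves:
    - {"slide":[0,-0.04,0],"turn":0,"gripper":0}
    - {"slide":[0,-0.08,0],"turn":0,"gripper":0}
    - {"slide":[0,-0.12,0],"turn":0,"gripper":0}
    - {"slide":[0,-0.15,0],"turn":0,"gripper":0}
    - {"slide":[0,-0.18,0],"turn":0,"gripper":0}

```text
time_s: 12.3
tcp_pos: [0.6191, 0.0206, 0.036]
eef_rot: [180.0, 0.0, 0.0]
contact_force: [0.4, -1.5, 1.4]
gripper_width: 0.0002
gripper_force: 1.0
```

>>> send_rows:
  moves:
    - {"slide":[0,-0.02,0],"turn":0,"gripper":0}
    - {"slide":[0,-0.04,0],"turn":0,"gripper":0}
    - {"slide":[0,-0.06,0],"turn":0,"gripper":0}
    - {"slide":[0,-0.08,0],"turn":0,"gripper":0}
    - {"slide":[0,-0.08,0],"turn":0,"gripper":0}

```text
time_s: 12.72
tcp_pos: [0.6192, 0.0326, 0.0361]
eef_rot: [-180.0, -0.0, 0.0]
contact_force: [0.3, 0.6, -0.3]
gripper_width: 0.0006
gripper_force: 0.0
```

>>> send_rows:
  moves:
    - {"slide":[0,-0.01,0],"turn":0,"gripper":0}
    - {"slide":[0,-0.02,0],"turn":0,"gripper":0}
    - {"slide":[0,-0.03,0],"turn":0,"gripper":0}
    - {"slide":[0,-0.04,0],"turn":0,"gripper":0}
    - {"slide":[0,-0.04,0],"turn":0,"gripper":0}

```text
time_s: 13.13
tcp_pos: [0.6192, 0.0383, 0.036]
eef_rot: [-180.0, 0.0, 0.0]
contact_force: [-0.2, 0.0, -0.8]
gripper_width: 0.0002
gripper_force: 0.4
```

>>> send_rows:
  moves:
    - {"slide":[0,-0.007,0],"turn":0,"gripper":0}
    - {"slide":[0,-0.013,0],"turn":0,"gripper":0}
    - {"slide":[0,-0.013,0],"turn":0,"gripper":0}
    - {"slide":[0,-0.013,0],"turn":0,"gripper":0}
    - {"slide":[0,-0.013,0],"turn":0,"gripper":0}

```text
time_s: 13.55
tcp_pos: [0.6192, 0.0401, 0.036]
eef_rot: [-180.0, -0.0, 0.0]
contact_force: [-0.6, -0.2, 0.6]
gripper_width: 0.0005
gripper_force: 0.3
```

>>> send_rows:
  moves:
    - {"slide":[0,-0.005,0],"turn":0,"gripper":0}
    - {"slide":[0,-0.01,0],"turn":0,"gripper":0}
    - {"slide":[0,-0.01,0],"turn":0,"gripper":0}
    - {"slide":[0,-0.01,0],"turn":0,"gripper":0}
    - {"slide":[0,-0.01,0],"turn":0,"gripper":0}

```text
time_s: 13.97
tcp_pos: [0.6192, 0.0415, 0.036]
eef_rot: [-180.0, 0.0, 0.0]
contact_force: [-0.4, -1.4, 1.1]
gripper_width: 0.0003
gripper_force: 0.5
```

>>> send_rows:
  moves:
    - {"slide":[0,-0.005,0],"turn":0,"gripper":0}
    - {"slide":[0,-0.01,0],"turn":0,"gripper":0}
    - {"slide":[0,-0.01,0],"turn":0,"gripper":0}
    - {"slide":[0,-0.01,0],"turn":0,"gripper":0}
    - {"slide":[0,-0.01,0],"turn":0,"gripper":0}

```text
time_s: 14.38
tcp_pos: [0.6192, 0.0431, 0.0361]
eef_rot: [-180.0, -0.0, 0.0]
contact_force: [-1.0, -1.4, -1.1]
gripper_width: 0.0007
gripper_force: 0.5
```

>>> send_rows:
  moves:
    - {"slide":[0,-0.004,0],"turn":0,"gripper":0}
    - {"slide":[0,-0.007,0],"turn":0,"gripper":0}
    - {"slide":[0,-0.007,0],"turn":0,"gripper":0}
    - {"slide":[0,-0.007,0],"turn":0,"gripper":0}
    - {"slide":[0,-0.007,0],"turn":0,"gripper":0}

```text
time_s: 14.8
tcp_pos: [0.6192, 0.0441, 0.0361]
eef_rot: [-180.0, -0.0, 0.0]
contact_force: [0.2, -1.4, -0.7]
gripper_width: 0.0004
gripper_force: 0.5
```

>>> send_rows:
  moves:
    - {"slide":[0,-0.004,0],"turn":0,"gripper":0}
    - {"slide":[0,-0.007,0],"turn":0,"gripper":0}
    - {"slide":[0,-0.007,0],"turn":0,"gripper":0}
    - {"slide":[0,-0.007,0],"turn":0,"gripper":0}
    - {"slide":[0,-0.007,0],"turn":0,"gripper":0}

```text
time_s: 15.22
tcp_pos: [0.6192, 0.0451, 0.0361]
eef_rot: [-180.0, -0.0, 0.0]
contact_force: [-0.3, -0.8, -0.7]
gripper_width: 0.0005
gripper_force: 0.5
```

>>> send_rows:
  moves:
    - {"slide":[0,-0.004,0],"turn":0,"gripper":0}
    - {"slide":[0,-0.007,0],"turn":0,"gripper":0}
    - {"slide":[0,-0.007,0],"turn":0,"gripper":0}
    - {"slide":[0,-0.007,0],"turn":0,"gripper":0}
    - {"slide":[0,-0.007,0],"turn":0,"gripper":0}

```text
time_s: 15.63
tcp_pos: [0.6192, 0.0462, 0.0361]
eef_rot: [-180.0, -0.0, 0.0]
contact_force: [-0.2, -0.8, -0.1]
gripper_width: 0.0006
gripper_force: 0.5
```

>>> send_rows:
  moves:
    - {"slide":[0,-0.004,0],"turn":0,"gripper":0}
    - {"slide":[0,-0.007,0],"turn":0,"gripper":0}
    - {"slide":[0,-0.007,0],"turn":0,"gripper":0}
    - {"slide":[0,-0.007,0],"turn":0,"gripper":0}
    - {"slide":[0,-0.007,0],"turn":0,"gripper":0}

```text
time_s: 16.05
tcp_pos: [0.6192, 0.0472, 0.0361]
eef_rot: [-180.0, -0.0, 0.0]
contact_force: [-0.3, -1.1, -0.2]
gripper_width: 0.0003
gripper_force: 0.5
```

>>> send_rows:
  moves:
    - {"slide":[0,-0.004,0],"turn":0,"gripper":0}
    - {"slide":[0,-0.007,0],"turn":0,"gripper":0}
    - {"slide":[0,-0.007,0],"turn":0,"gripper":0}
    - {"slide":[0,-0.007,0],"turn":0,"gripper":0}
    - {"slide":[0,-0.007,0],"turn":0,"gripper":0}

```text
time_s: 16.47
tcp_pos: [0.6192, 0.0483, 0.0361]
eef_rot: [-180.0, -0.0, 0.0]
contact_force: [-0.3, -0.4, -0.1]
gripper_width: 0.0006
gripper_force: 0.5
```

>>> send_rows:
  moves:
    - {"slide":[0,-0.004,0],"turn":0,"gripper":0}
    - {"slide":[0,-0.007,0],"turn":0,"gripper":0}
    - {"slide":[0,-0.007,0],"turn":0,"gripper":0}
    - {"slide":[0,-0.007,0],"turn":0,"gripper":0}
    - {"slide":[0,-0.007,0],"turn":0,"gripper":0}

```text
time_s: 16.88
tcp_pos: [0.6192, 0.0494, 0.036]
eef_rot: [-180.0, 0.0, 0.0]
contact_force: [0.3, -0.3, -0.3]
gripper_width: 0.0006
gripper_force: 0.5
```

```bash
sleep 1; python3 - <<'E'
from plant import get_state, optics
from h import *
s=get_state();print(s['time_s'],s['tcp_pos'],s['contact_force'])
a=optics.capture('top')['img'][150:250,220:400,::-1];b=optics.capture('scene')['img'][150:230,300:430,::-1]
cv2.imwrite('pics/p4.png',np.hstack([cv2.resize(a,(300,400),interpolation=2),cv2.resize(b,(500,400),interpolation=2)]))
E
```

```text
16.8833 [0.61915575 0.04936339 0.03604059] [ 0.33204339 -0.25898225 -0.34610814]
```

View pics/p4.png

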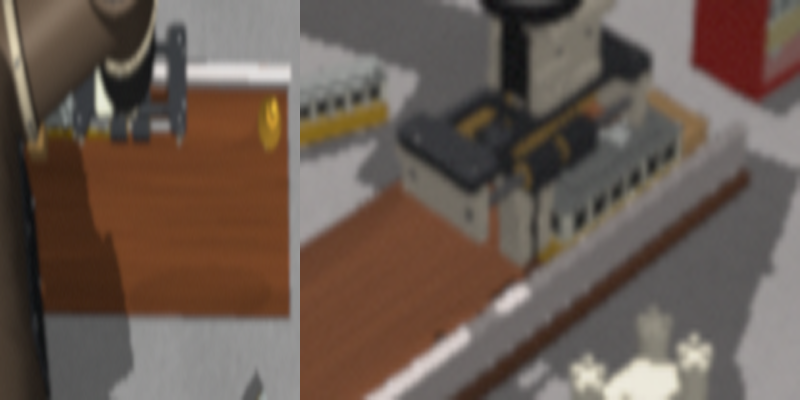

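The tram's front end (about 690,140 in the right half) is very near the stop at (690,110). I continue in small steps until contact.

>>> send_rows:
  moves:
    - {"slide":[0,-0.004,0],"turn":0,"gripper":0}
    - {"slide":[0,-0.007,0],"turn":0,"gripper":0}
    - {"slide":[0,-0.007,0],"turn":0,"gripper":0}
    - {"slide":[0,-0.007,0],"turn":0,"gripper":0}
    - {"slide":[0,-0.007,0],"turn":0,"gripper":0}

```text
time_s: 17.4
tcp_pos: [0.6192, 0.0504, 0.0361]
eef_rot: [-180.0, 0.0, 0.0]
contact_force: [-0.4, -1.6, -1.1]
gripper_width: 0.0006
gripper_force: 0.6
```

>>> send_rows:
  moves:
    - {"slide":[0,-0.004,0],"turn":0,"gripper":0}
    - {"slide":[0,-0.007,0],"turn":0,"gripper":0}
    - {"slide":[0,-0.007,0],"turn":0,"gripper":0}
    - {"slide":[0,-0.007,0],"turn":0,"gripper":0}
    - {"slide":[0,-0.007,0],"turn":0,"gripper":0}

```text
time_s: 17.82
tcp_pos: [0.6191, 0.0512, 0.036]
eef_rot: [180.0, 0.0, 0.0]
contact_force: [-0.4, -2.9, -0.6]
gripper_width: 0.0006
gripper_force: 1.8
```

>>> send_rows:
  moves:
    - {"slide":[0,-0.004,0],"turn":0,"gripper":0}
    - {"slide":[0,-0.004,0],"turn":0,"gripper":0}
    - {"slide":[0,-0.004,0],"turn":0,"gripper":0}
    - {"slide":[0,-0.004,0],"turn":0,"gripper":0}
    - {"slide":[0,-0.004,0],"turn":0,"gripper":0}

```text
time_s: 18.23
tcp_pos: [0.619, 0.0512, 0.036]
eef_rot: [180.0, 0.0, -0.0]
contact_force: [0.2, -5.7, 0.5]
gripper_width: 0.0003
gripper_force: 3.2
```

The force rise shows contact with the stop. I withdraw along -y, rise, and move aside for a look.

>>> send_rows:
  moves:
    - {"slide":[0,0.07,0],"turn":0,"gripper":0}
    - {"slide":[0,0.2,0],"turn":0,"gripper":0}
    - {"slide":[0,0.25,-0.25],"turn":0,"gripper":0}
    - {"slide":[0,0.25,-0.5],"turn":0,"gripper":0}
    - {"slide":[0,0.25,-0.75],"turn":0,"gripper":0}

```text
time_s: 18.65
tcp_pos: [0.6188, 0.0137, 0.1495]
eef_rot: [-180.0, 0.1, -0.0]
contact_force: [1.4, 1.0, 0.5]
gripper_width: 0.0006
gripper_force: 0.0
```

>>> send_rows:
  moves:
    - {"slide":[-0.2,0.25,-0.2],"turn":0,"gripper":0}
    - {"slide":[-0.4,0.5,-0.3],"turn":0,"gripper":0}
    - {"slide":[-0.6,0.75,-0.3],"turn":0,"gripper":0}
    - {"slide":[-0.6,1,-0.3],"turn":0,"gripper":0}
    - {"slide":[-0.6,1,-0.3],"turn":0,"gripper":0}

```text
time_s: 19.07
tcp_pos: [0.5276, -0.1379, 0.1951]
eef_rot: [-180.0, -0.2, 0.0]
contact_force: [-0.4, -0.8, 0.2]
gripper_width: -0.0
gripper_force: 0.0
```

>>> send_rows:
  moves:
    - {"slide":[-0.1,0.25,0],"turn":0,"gripper":0}
    - {"slide":[-0.2,0.5,0],"turn":0,"gripper":0}
    - {"slide":[-0.2,0.75,0],"turn":0,"gripper":0}
    - {"slide":[-0.2,1,0],"turn":0,"gripper":0}
    - {"slide":[-0.2,1,0],"turn":0,"gripper":0}

```text
time_s: 19.48
tcp_pos: [0.4988, -0.2906, 0.1936]
eef_rot: [180.0, -0.0, -0.2]
contact_force: [0.4, 1.4, 0.1]
gripper_width: -0.0
gripper_force: 0.0
```

```bash
sleep 1; python3 - <<'E'
from plant import get_state, optics
from h import *
d=optics.capture('top');np.savez('top1.npz',**d)
s=optics.capture('scene');np.savez('scene1.npz',**s)
a=d['img'][158:208,220:320,::-1];b=s['img'][160:230,330:430,::-1]
cv2.imwrite('pics/p5.png',np.vstack([cv2.resize(a,None,fx=5.6,fy=5.6,interpolation=2),cv2.resize(b,(560,310),interpolation=2)]))
print(rects(d,(235,168,330,200),.07))
print([(c,n,np.round(r['location'],3),r['p']) for n in('tram','bell','castle','boxed_tram','coasters') for c in('top',) for r in optics.look_for(c,n)[:2]])
E
```

```text
[(array([617.1,  83.7]), array([246.8,  43. ]), 89.8, np.int32(788))]
[('top', 'tram', array([0.615, 0.142, 0.066]), 0.95), ('top', 'tram', array([0.365, 0.069, 0.04 ]), 0.83), ('top', 'boxed_tram', array([0.564, 0.441, 0.094]), 0.61)]
```

View pics/p5.png

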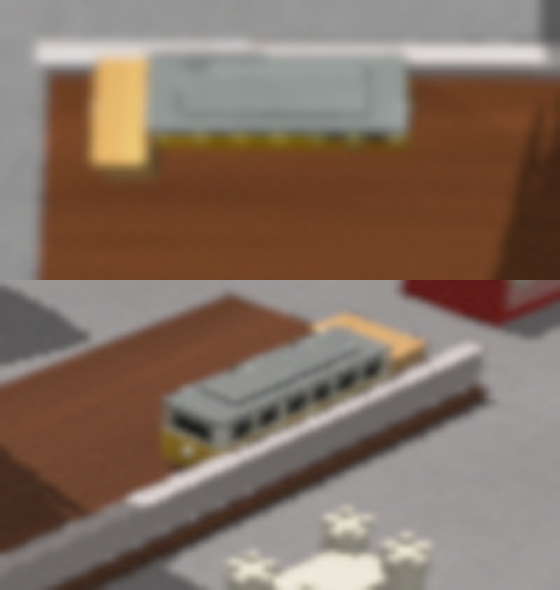

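The tram (top crop 150–408, 57–135) touches both rail and stop. A quick numeric check of its angle and the rail gap follows.

```bash
python3 - <<'E'
from h import *
d=dict(np.load('top1.npz'));im=d['img'].astype(int)
P=[]
for u in range(250,290):
    col=im[160:190,u]; sat=(col.max(1)-col.min(1)).astype(float)   # grey roof -> yellow/brown side
    g=[v for v in range(10,29) if sat[v]<35<=sat[v+1]]
    if g: v=g[-1]; P.append((u,160+v+(35-sat[v])/(sat[v+1]-sat[v])))
w=world(d,P,.066);k=np.polyfit(w[:,1],w[:,0],1);print('roof near edge slope',k[0],'x at y=.13',np.polyval(k,.13), 'resid',np.std(w[:,0]-np.polyval(k,w[:,1])))
Q=[]
for u in list(range(300,350)):
    col=im[160:190,u]; sat=(col.max(1)-col.min(1)).astype(float)
    g=[v for v in range(4,29) if sat[v]<35<=sat[v+1]]
    if g: v=g[-1]; Q.append((u,160+v+(35-sat[v])/(sat[v+1]-sat[v])))
w=world(d,Q,.012);k=np.polyfit(w[:,1],w[:,0],1);print('rail foot slope',k,np.polyval(k,.13))
E
```

```text
roof near edge slope 0.02744954193105046 x at y=.13 0.5976157296631179 resid 0.0004906601783601786
rail foot slope [0.26988159 0.63740389] 0.6724884985342251
```

The tram sits at about 0.02 rad, with its near end roughly 2–3 mm off the rail. That is within tolerance but thin, so I give one more gentle press with the open hand, clear of the stop.

>>> send_rows:
  moves:
    - {"slide":[0.1,-0.25,0],"turn":0,"gripper":1}
    - {"slide":[0.12,-0.5,0],"turn":0,"gripper":1}
    - {"slide":[0.12,-0.7,0],"turn":0,"gripper":1}
    - {"slide":[0.12,-0.92,0],"turn":0,"gripper":1}
    - {"slide":[0.12,-0.92,0],"turn":0,"gripper":1}

```text
time_s: 20.25
tcp_pos: [0.5175, -0.1426, 0.194]
eef_rot: [-179.9, -0.1, 0.3]
contact_force: [0.8, -0.0, -0.3]
gripper_width: 0.0282
gripper_force: 0.0
```

>>> send_rows:
  moves:
    - {"slide":[0.1,-0.25,0],"turn":0,"gripper":1}
    - {"slide":[0.12,-0.5,0],"turn":0,"gripper":1}
    - {"slide":[0.12,-0.7,0],"turn":0,"gripper":1}
    - {"slide":[0.12,-0.92,0],"turn":0,"gripper":1}
    - {"slide":[0.12,-0.92,0],"turn":0,"gripper":1}

```text
time_s: 20.67
tcp_pos: [0.5355, -0.0045, 0.1939]
eef_rot: [-179.9, -0.1, 0.3]
contact_force: [-0.4, -0.9, 1.1]
gripper_width: 0.0615
gripper_force: 0.0
```

>>> send_rows:
  moves:
    - {"slide":[0.1,-0.25,0],"turn":0,"gripper":1}
    - {"slide":[0.12,-0.5,0],"turn":0,"gripper":1}
    - {"slide":[0.12,-0.7,0],"turn":0,"gripper":1}
    - {"slide":[0.12,-0.91,0],"turn":0,"gripper":1}
    - {"slide":[0.12,-0.91,0],"turn":0,"gripper":1}

```text
time_s: 21.08
tcp_pos: [0.5533, 0.1319, 0.1937]
eef_rot: [-180.0, -0.1, 0.3]
contact_force: [0.6, 0.3, -0.1]
gripper_width: 0.0872
gripper_force: 0.0
```

>>> send_rows:
  moves:
    - {"slide":[0,0,0.25],"turn":0,"gripper":1}
    - {"slide":[0,0,0.5],"turn":0,"gripper":1}
    - {"slide":[0,0,0.7],"turn":0,"gripper":1}
    - {"slide":[0,0,0.85],"turn":0,"gripper":1}
    - {"slide":[0,0,0.97],"turn":0,"gripper":1}

```text
time_s: 21.5
tcp_pos: [0.552, 0.1269, 0.0461]
eef_rot: [179.9, 0.1, 0.1]
contact_force: [0.5, -0.1, 0.4]
gripper_width: 0.0877
gripper_force: 0.0
```

>>> send_rows:
  moves:
    - {"slide":[0,0.03,0.06],"turn":0,"gripper":1}
    - {"slide":[0.07,0.03,0.06],"turn":0,"gripper":1}
    - {"slide":[0.14,0.03,0.06],"turn":0,"gripper":1}
    - {"slide":[0.19,0.03,0.06],"turn":0,"gripper":1}
    - {"slide":[0.21,0.03,0.06],"turn":0,"gripper":1}

```text
time_s: 21.92
tcp_pos: [0.5874, 0.1231, 0.0405]
eef_rot: [-179.9, -0.2, 0.0]
contact_force: [0.8, 0.3, -0.4]
gripper_width: 0.0876
gripper_force: 0.0
```

>>> send_rows:
  moves:
    - {"slide":[0.01,0,0],"turn":0,"gripper":1}
    - {"slide":[0.015,0,0],"turn":0,"gripper":1}
    - {"slide":[0.02,0,0],"turn":0,"gripper":1}
    - {"slide":[0.025,0,0],"turn":0,"gripper":1}
    - {"slide":[0.025,0,0],"turn":0,"gripper":1}

```text
time_s: 22.33
tcp_pos: [0.5884, 0.1225, 0.0393]
eef_rot: [-180.0, -0.0, 0.0]
contact_force: [0.1, 0.4, 0.0]
gripper_width: 0.0873
gripper_force: 0.0
```

>>> send_rows:
  moves:
    - {"slide":[0.005,0,0],"turn":0,"gripper":1}
    - {"slide":[0.01,0,0],"turn":0,"gripper":1}
    - {"slide":[0.01,0,0],"turn":0,"gripper":1}
    - {"slide":[0.01,0,0],"turn":0,"gripper":1}
    - {"slide":[0.01,0,0],"turn":0,"gripper":1}

```text
time_s: 22.75
tcp_pos: [0.5899, 0.1225, 0.0391]
eef_rot: [180.0, -0.0, 0.0]
contact_force: [-0.3, -0.6, -1.0]
gripper_width: 0.088
gripper_force: 0.0
```

>>> send_rows:
  moves:
    - {"slide":[0.005,0,0],"turn":0,"gripper":1}
    - {"slide":[0.007,0,0],"turn":0,"gripper":1}
    - {"slide":[0.007,0,0],"turn":0,"gripper":1}
    - {"slide":[0.007,0,0],"turn":0,"gripper":1}
    - {"slide":[0.007,0,0],"turn":0,"gripper":1}

```text
time_s: 23.17
tcp_pos: [0.5908, 0.1223, 0.0389]
eef_rot: [180.0, 0.0, 0.0]
contact_force: [-1.8, -0.5, 0.5]
gripper_width: 0.0876
gripper_force: 0.6
```

>>> send_rows:
  moves:
    - {"slide":[0.003,0,0],"turn":0,"gripper":1}
    - {"slide":[0.006,0,0],"turn":0,"gripper":1}
    - {"slide":[0.006,0,0],"turn":0,"gripper":1}
    - {"slide":[0.006,0,0],"turn":0,"gripper":1}
    - {"slide":[0.006,0,0],"turn":0,"gripper":1}

```text
time_s: 23.58
tcp_pos: [0.5913, 0.1224, 0.0389]
eef_rot: [180.0, 0.1, 0.0]
contact_force: [-4.6, -0.2, 2.7]
gripper_width: 0.0877
gripper_force: 2.6
```

>>> send_rows:
  moves:
    - {"slide":[-0.08,0,0],"turn":0,"gripper":1}
    - {"slide":[-0.25,0,0],"turn":0,"gripper":1}
    - {"slide":[-0.28,0,-0.2],"turn":0,"gripper":1}
    - {"slide":[-0.3,0,-0.5],"turn":0,"gripper":1}
    - {"slide":[-0.3,0,-0.8],"turn":0,"gripper":1}

```text
time_s: 24.0
tcp_pos: [0.5463, 0.1223, 0.1532]
eef_rot: [179.9, 0.0, 0.1]
contact_force: [1.8, 0.7, 0.1]
gripper_width: 0.0878
gripper_force: 0.0
```

>>> send_rows:
  moves:
    - {"slide":[-0.1,0.25,-0.2],"turn":0,"gripper":1}
    - {"slide":[-0.2,0.5,-0.2],"turn":0,"gripper":1}
    - {"slide":[-0.2,0.75,-0.2],"turn":0,"gripper":1}
    - {"slide":[-0.2,1,-0.2],"turn":0,"gripper":1}
    - {"slide":[-0.2,1,-0.2],"turn":0,"gripper":1}

```text
time_s: 24.42
tcp_pos: [0.517, -0.0321, 0.1833]
eef_rot: [180.0, -0.2, -0.2]
contact_force: [-0.4, 0.3, 0.1]
gripper_width: 0.088
gripper_force: 0.0
```

>>> send_rows:
  moves:
    - {"slide":[0,0.25,0],"turn":0,"gripper":1}
    - {"slide":[0,0.5,0],"turn":0,"gripper":1}
    - {"slide":[0,0.75,0],"turn":0,"gripper":1}
    - {"slide":[0,1,0],"turn":0,"gripper":1}
    - {"slide":[0,1,0],"turn":0,"gripper":1}

```text
time_s: 24.83
tcp_pos: [0.5175, -0.1825, 0.1825]
eef_rot: [179.9, -0.1, -0.2]
contact_force: [0.4, -0.2, -0.2]
gripper_width: 0.0874
gripper_force: 0.0
```

>>> send_rows:
  moves:
    - {"slide":[0,0.25,0],"turn":0,"gripper":1}
    - {"slide":[0,0.5,0],"turn":0,"gripper":1}
    - {"slide":[0,0.7,0],"turn":0,"gripper":1}
    - {"slide":[0,0.7,0],"turn":0,"gripper":1}
    - {"slide":[0,0.7,0],"turn":0,"gripper":1}

```text
time_s: 25.25
tcp_pos: [0.5173, -0.2843, 0.182]
eef_rot: [180.0, -0.0, -0.1]
contact_force: [0.3, 0.7, 0.4]
gripper_width: 0.0873
gripper_force: 0.0
```

```bash
sleep 1; python3 - <<'E'
from plant import get_state, optics
from h import *
d=optics.capture('top');s=optics.capture('scene')
a=d['img'][158:208,220:320,::-1];b=s['img'][150:260,230:430,::-1]
cv2.imwrite('pics/p6.png',np.vstack([cv2.resize(a,None,fx=5.6,fy=5.6,interpolation=2),cv2.resize(b,(560,308),interpolation=2)]))
im=d['img'].astype(int);P=[]
for u in range(250,290):
    col=im[160:190,u]; sat=(col.max(1)-col.min(1)).astype(float)
    g=[v for v in range(10,29) if sat[v]<35<=sat[v+1]]
    if g: v=g[-1]; P.append((u,160+v+(35-sat[v])/(sat[v+1]-sat[v])))
w=world(d,P,.066);k=np.polyfit(w[:,1],w[:,0],1);print(k[0],np.polyval(k,.13))
E
```

```text
0.0063950438359577505 0.5985284397095805
```

View pics/p6.png

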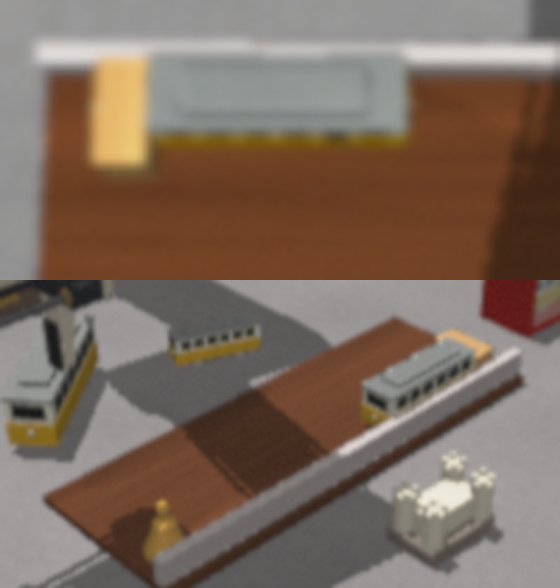

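The tram (top crop 150–408, 57–133) is parallel to the rail at slope 0.006, the same as the stand, and it touches the stop at x≈150. The bell and castle are where they were, so I hand in.

```bash
python3 -c "
from plant import order
print(order.close_job())"
```

```text
the job is handed in; nothing more can be done
None
```

The job is handed in at about 25 s of robot time: the last pictures show the tram flush against the rail with one end against the stop block, the hand clear and the bell and castle undisturbed, but no verdict came back.

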